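Turn the sign tiles and send them to cure

ROBOT

A 6-joint arm with a two-finger parallel gripper is mounted at the origin on the work surface. World frame = base frame: x ahead of the robot, y to its left, z up, the work surface at z = 0. Lengths are in mm, angles in rad, forces in N, time in s.
With the tool pointing down it reaches from about 275 to 750 mm from the base axis. Payload 10.2 kg.
Tool frame: the origin (TCP) lies between the finger pads; the fingertips stand 17 mm ahead of it and the grasp point (between the pads) lies 2 mm behind it (tips_ahead is the distance from the TCP to the fingertips, in mm); z points along the fingers, y is the line along which they close (so a half turn about z gives the same grasp; the last joint's range is limited). The gripper opens to 85 mm and grips with 20 to 120 N. Pads are 22 mm wide; open, the fingers measure 114 mm over their backs; the gripper's body (76 mm by 85 mm) begins 54 mm behind the grasp point. The pads swing forward as they close: fully open they stand 13 mm farther back than shut.
Start: joints at [-1.431, 0.313, 1.498, -0, 1.331, -0.223], TCP at [186.307, -490.837, 222.194] pointing down, gripper open.
Joint ranges: [-2.94, 2.94], [-0.97, 2.17], [0.19, 2.56], [-1.23, 4.37], [0.02, 3.11], [-2.88, 2.88]. Speed limits (rad/s): [2.39, 2.39, 3.01, 3.14, 3.14, 3.14].

INTERFACE

Orientations are given as a unit quaternion [w, x, y, z].
In Python, from rig import sense, capture, finish_job, boxes_of, tips_ahead gives the robot as it stands.
- The arm moves only by the tool drive_tool, never from a script. Its argument "commands" is text: rows parted by semicolons, each of 7 numbers parted by spaces: the shift along the world's x, y, z in units of 0.1 m (1.0 is 0.1 m), then the turn, a rotation vector about the world's x, y, z in units of pi/4 rad (1.0 is pi/4 rad), then the opening in per cent of the stroke, from 0 (shut) to 100 (fully open). A call has 1 to 20 rows; each row shifts and turns the commanded pose from where the row before left it; what a row does not reach is not made up. A row lasts 1/12 s, in which the tool goes at most 41.7 mm and 7.16 degrees, less where a joint would pass 70% of its speed; a pose out of reach is approached as far as the arm can. A call with a number of a shift or a turn outside -1 to 1 is refused whole. A call with a gripper value outside its range is refused whole. The fingers move at their own pace and stop on an object; "force" is the grip in N (left out, the last holds). Time passes only in rows, so rows that do not move let the fingers close. It gives the time, the measured TCP pose, the force, the opening and the grip force at its end, in the units of the state.
- sense(): the state, without advancing time (a new reading comes with each control period).
- capture(name): name is "scene" or "top" or "wrist"; returns a dict with "pixels" (420x560x3 uint8, blue, green, red), "fov_y" (degrees; the focal length in pixels is half the picture's height over the tangent of half this angle, whatever the lens; pixels are square), "cx", "cy" (the principal point, pixels), "k1" (the pictures are not rectified: a ray, as slopes to the right and down, at radius r is drawn at 1 + k1 r^2 times it, then the intrinsics apply), "position" and "attitude" of the camera in the world; the wrist camera has in their place "tool_from_camera" (4x4, takes a point from camera to tool coordinates, whose origin is the TCP and whose axes are the flange's). Camera axes: x right, y down, z forward; pixel columns grow to the right and rows downward; lengths in mm; the calibration is good to about 2 mm. A picture is of the moment at which its call begins: read the wrist's pose just before it. There is no depth.
- finish_job(): hands the job in; it is judged then, once.
Trained networks look in a picture, given as the dict that the camera call returned (one of the last four; its "shot" number tells which), for a name from the list of things; names that differ only in an ending like _2 or _b are one class to them, and where a whole thing is asked for, a point or a joint stands for the part that bears it (a point fixed in the world has none). Each returns a list of dicts, best first, with "confidence" (0 to 1); they miss things now and then, are a little off and sometimes report something else, mostly with a low value. They report only what shows in the picture. A call takes as long as a camera call.
- boxes_of(picture, name): "position" ([column, row] in pixels, amid what is visible of it).
The state is a dict: "time_s": time; "joints": joint angles; "dq": joint speeds; "tau": joint torques, N m; "eef_pos": TCP position; "ee_rot": TCP orientation; "force": force on the tool from outside, world axes, zero at the start; "wrist_torque": the same for the moment, N m; "grip_width": opening from 0.0 (shut) to 1.0 (fully open); "grip_force": force on a finger pad.
Only numpy, scipy, OpenCV 4.12 (cv2) and the standard library are available. Lean on these libraries where they do the work, as an engineer would, in place of code of your own. Each camera call takes 0.05 s, during which the arm holds its last target. There are 200 camera calls.

TASK

Turn the printed sign tiles over for curing: lift every tile out over the drying rack's front rail and lay it flat, orange side still up, in the turnover tray; once all are in, swing the tray right over by its red bar so that they tumble white side up onto the catch bed, and bring the tray back down flat. Then lay all the tiles flat, white side up, next to one another on the curing unit's carriage, which must be drawn out for this, push the carriage fully home under the lamp hood, and leave the other things on the bench where they are.

Things in the scene. Friction and masses are not known exactly. Their poses are not given: they have to be found in the camera images.
- tile1: square sign tile 44 x 44 x 12 thick, 40 g: orange printed face (blue disc on it) and plain white face. Origin at its middle; its z axis points out of the orange face (up at the start; down when white is up). One tile may be absent (None)
- tile2: square sign tile 44 x 44 x 12 thick, 40 g: orange printed face (blue disc on it) and plain white face. Origin at its middle; its z axis points out of the orange face (up at the start; down when white is up). One tile may be absent (None)
- tile3: square sign tile 44 x 44 x 12 thick, 40 g: orange printed face (blue disc on it) and plain white face. Origin at its middle; its z axis points out of the orange face (up at the start; down when white is up). One tile may be absent (None)
- rack: fixed drying rack of one white shelf with a steel rail along its front; the tiles start on it, orange up, about 88 apart centre to centre. Origin on the bench under the shelf's middle; x points to its back (rail on the -x side), y along its length. Shelf surface 50 above the bench, inside 80 deep (x +-40) and 322 long (y +-161). Rail 6 thick, its top 72 above the bench (22 above the shelf). Back panel top 110, end panels' top 72 above the bench. Open above
- rack_floor (a point): middle of the rack's shelf surface, 50 above the bench, axes as the rack's
- bed_floor (a point): middle of the catch bed's floor (blue fixed station), 38 above the bench, facing up. Floor 122 in x (+-61) by 304 in y (+-152); walls on the -x side and both y ends rise 18 above it; the tray's hinge is on the +x side. Axes: x from bed to tray, y along the hinge
- tray_hinge (a point): middle of the tray's hinge line, fixed, 46 above the bench and 61 in x from bed_floor; the line runs along this point's y, x points from the bed towards the flat tray
- tray (a joint): turnover tray's tilt in rad: 0 = flat (tray on the +x side of the hinge), about 1.57 upright, 1.95 = stop, leaning over the catch bed. The friction hinge stays where it is left; about 4 N at the bar moves it. Tiles in the tray slide against the lip and, beyond about 1.8, topple onto the bed
- tray_floor (a point): middle of the aluminium turnover tray's floor, turning with the tray (z normal to the floor, up when flat; x away from the hinge). Flat, the floor is 46 above the bench. Inside 102 in x (+-50) by 280 in y (+-140); end and side walls 16 above the floor, lip at the hinge 9. It holds three tiles side by side along y, 80 apart
- tray_bar (a point): middle of the red round bar, 10 dia and 100 long along the tray's y, by which the tray is tilted; 158 from the hinge line at floor level. 43 clear between bar and tray's end wall; free below it down to the bench
- curer: fixed UV curing unit with a low white lamp hood; origin on the bench, its x is the direction in which the carriage goes in. Hood spans x +90 to +270, y +-77, underside 60 and top 90 above the bench; a carriage with tiles lying flat passes beneath
- carriage (a joint): carriage slide in m along the curing unit's x: 0 = fully out (whole floor clear of the hood), 0.175 = fully home under the hood. About 2 N moves it; it stays where it is left. Starts mostly in
- carriage_floor (a point): middle of the carriage's aluminium floor, moving with it, 16 above the bench; x towards the hood. Inside 170 in x (+-85) by 114 in y (+-57); rim 6 above the floor. Three tiles fit in a row along x, 54 apart
- carriage_knob (a point): grip point on the carriage's red upright round knob, 20 dia, 60 above the bench here, knob top 74; 130 in -x from carriage_floor. Free all round, carriage tongue 16 above the bench below it
- ink_bottle: bystander, leave alone: blue ink bottle, 52 dia x 120 high mm; origin under its middle
- tape_roll: bystander, leave alone: yellow tape roll lying flat, 90 dia x 30 high mm; origin under its middle
- squeegee: bystander, leave alone: flat hand squeegee lying on the bench, about 200 long mm; origin under its middle
- mug: bystander, leave alone: white mug, 76 dia x 85 high mm; origin under its middle
- wire_box: bystander, leave alone: cardboard box, 90 x 100 x 50 high mm; origin under its middle
- cleaner_jar: bystander, leave alone: amber jar, 64 dia x 90 high mm; origin under its middle
- film_roll: bystander, leave alone: clear film roll lying down, 44 dia x 120 long mm; origin under its middle

How it is judged (in metres and radians):
On the way, in this order (a step that is already met when the one before it is completed fails the run):
1. all the tiles lie flat in the level turnover tray, orange up (x of tile1 in the frame of tray_floor between -0.05 and 0.05 m and y of tile1 in the frame of tray_floor between -0.14 and 0.14 m and z of tile1 in the frame of tray_floor between 0.002 and 0.011 m and angle between each of tile1, tile2, tile3's own z axis and vertical below 0.12 rad and x of tile2 in the frame of tray_floor between -0.05 and 0.05 m and y of tile2 in the frame of tray_floor between -0.14 and 0.14 m and z of tile2 in the frame of tray_floor between 0.002 and 0.011 m and x of tile3 in the frame of tray_floor between -0.05 and 0.05 m and y of tile3 in the frame of tray_floor between -0.14 and 0.14 m and z of tile3 in the frame of tray_floor between 0.002 and 0.011 m and value of joint tray below 0.1 rad), for 0.2 s.
2. the tray is swung past upright (value of joint tray above 1.65 rad), for 0.1 s.
3. all the tiles lie flat on the catch bed, white up, and the tray is back down (x of tile1 in the frame of bed_floor between -0.062 and 0.062 m and y of tile1 in the frame of bed_floor between -0.152 and 0.152 m and z of tile1 in the frame of bed_floor between 0.002 and 0.011 m and angle between each of tile1, tile2, tile3's own z axis and vertical above 3.02 rad and x of tile2 in the frame of bed_floor between -0.062 and 0.062 m and y of tile2 in the frame of bed_floor between -0.152 and 0.152 m and z of tile2 in the frame of bed_floor between 0.002 and 0.011 m and x of tile3 in the frame of bed_floor between -0.062 and 0.062 m and y of tile3 in the frame of bed_floor between -0.152 and 0.152 m and z of tile3 in the frame of bed_floor between 0.002 and 0.011 m and value of joint tray below 0.12 rad), for 0.2 s.
At the end, for the whole second after the job is handed in: every tile lies flat (within 7 degrees) and at rest on the carriage floor, white side up, none on top of another; the carriage is within 8 mm of fully home; the turnover tray is down flat (within 0.12 rad) (x of tile1 in the frame of carriage_floor between -0.085 and 0.085 m and y of tile1 in the frame of carriage_floor between -0.057 and 0.057 m and z of tile1 in the frame of carriage_floor between 0.002 and 0.011 m and angle between each of tile1, tile2, tile3's own z axis and vertical above 3.02 rad and linear speed of each of tile1, tile2, tile3 below 0.03 m/s and x of tile2 in the frame of carriage_floor between -0.085 and 0.085 m and y of tile2 in the frame of carriage_floor between -0.057 and 0.057 m and z of tile2 in the frame of carriage_floor between 0.002 and 0.011 m and x of tile3 in the frame of carriage_floor between -0.085 and 0.085 m and y of tile3 in the frame of carriage_floor between -0.057 and 0.057 m and z of tile3 in the frame of carriage_floor between 0.002 and 0.011 m and value of joint carriage above 0.167 m and value of joint tray below 0.12 rad); the robot touches nothing.
It fails at once if a bystander is shifted by more than 3 cm (distance of any of ink_bottle, tape_roll, squeegee, mug, wire_box, cleaner_jar, film_roll from where it was at the start of the episode above 0.03 m).
Of tile1, tile2, tile3 only 2 to 3 are there at a start; the rules pass over those that are not, and their reading is None.
At some moment in a run one of tile1, tile2, tile3 may be knocked a few centimetres aside while the robot is not near it.
It also fails if it takes over 210 s, if anything falls off the work surface, if the arm or the gripper's body presses on something with over 40 N, if the wrist force passes 120 N, or if a joint passes its speed limit or range.

## Working session

There is one attempt and no reset: what is moved stays moved. The work goes in short steps, Python scripts to look and compute and a tool call to move; the robot and the scene stay as the last step left them, time stands still between calls to the robot, and variables do not carry over. Pictures are saved under pics/ and viewed, at most 14 in all, crops included, and the job is handed in when it is done.

Besides the shell and the picture viewer there is one more tool, called after "Emit:" by a JSON object that holds its "api" and its "payload", one argument or row to a line. drive_tool: Moves the arm, as the interface text tells. Shifts and turns lie within -1 to 1; 1 stands for 0.1 m of shift or pi/4 rad of turn. Its arguments: {"type":"object","properties":{"commands":{"type":"string"},"force":{"type":"number"}},"required":["commands"]}

```bash
ls; mkdir -p pics
cat > h.py <<'E'
import numpy as np, cv2, sys
from scipy.spatial.transform import Rotation as R
from rig import sense, capture, finish_job, boxes_of, tips_ahead
def quat(q): return R.from_quat([q[1],q[2],q[3],q[0]])
def cam(c,s=None):
    f=210/np.tan(np.radians(c["fov_y"])/2)
    if "position" in c:
        a=np.array(c["attitude"],float); Rm=a if a.shape==(3,3) else quat(a).as_matrix(); return f,Rm,np.array(c["position"],float)
    T=np.array(c["tool_from_camera"]); Rt=quat(s["ee_rot"]).as_matrix()
    return f,Rt@T[:3,:3],np.array(s["eef_pos"])+Rt@T[:3,3]
def w2p(c,P,s=None):
    f,Rm,p=cam(c,s); q=(np.atleast_2d(P)-p)@Rm; u=q[:,:2]/q[:,2:]
    r2=(u**2).sum(1,keepdims=True); u=u*(1+c["k1"]*r2); return u*f+[c["cx"],c["cy"]]
def p2w(c,uv,z,s=None):
    f,Rm,p=cam(c,s); d=(np.atleast_2d(uv).astype(float)-[c["cx"],c["cy"]])/f; u=d.copy()
    for _ in range(20): u=d/(1+c["k1"]*(u**2).sum(1,keepdims=True))
    r=np.c_[u,np.ones(len(u))]@Rm.T; return p+r*((z-p[2])/r[:,2])[:,None]
def shot(n,name):
    s=sense(); c=capture(n); cv2.imwrite(f"pics/{name}.png",c["pixels"]); return c,s
E
cat > a.py <<'E'
from h import *
print(sense())
for n in("scene","top"):
    c,s=shot(n,n+"0"); print({k:v for k,v in c.items() if k!="pixels"})
    for o,z in (("tile1",62),("rack",60),("tray",50),("tray_bar",46),("carriage_knob",74),("carriage",20),("curer",90),("ink_bottle",60),("tape_roll",30),("squeegee",10),("mug",40),("wire_box",50),("cleaner_jar",45),("film_roll",22)):
        for b in boxes_of(c,o)[:4]: print(n,o,np.round(b["position"]),round(b["confidence"],2),np.round(p2w(c,b["position"],z)[0]))
E
python3 a.py
```

```text
pics
{'time_s': 0.0, 'joints': array([-1.43136684e+00,  3.13441878e-01,  1.49842942e+00,  9.85013955e-07,
        1.33103502e+00, -2.23395968e-01]), 'dq': array([-0.00168334, -0.00145779,  0.00080609, -0.00177481, -0.00012571,
        0.0006839 ]), 'tau': array([ 5.44119321e-04, -4.12253630e+01, -2.59739792e+01, -1.39507501e-04,
        4.11225119e-03,  1.74006209e-05]), 'eef_pos': array([ 186.28321827, -490.54590292,  221.64213725]), 'ee_rot': array([-6.56231882e-04,  9.83589600e-01,  1.80419146e-01,  2.80457015e-05]), 'force': array([ 0.12083273, -0.09833433,  0.5743221 ]), 'wrist_torque': array([0.00408028, 0.01132338, 0.01726823]), 'grip_force': 0.0, 'grip_width': 1.0017057841064085}
{'fov_y': 56.98535811121488, 'cx': 277.9074650013338, 'cy': 207.25336168699025, 'k1': -0.04703374749784176, 'position': array([1298.01641814,  503.85606272,  811.49187635]), 'attitude': array([-0.1966464 ,  0.43603826,  0.79243394, -0.37848287]), 'shot': 1}
scene tile1 [388. 250.] 0.78 [539. 347.  62.]
scene tile1 [384. 273.] 0.59 [622. 367.  62.]
scene tile1 [387. 259.] 0.18 [571. 358.  62.]
scene r
[... 1774 characters left out ...]
. 179.] 0.87 [ 624. -315.   90.]
top ink_bottle [247. 136.] 0.56 [782.  77.  60.]
top ink_bottle [204. 144.] 0.19 [760. 216.  60.]
top tape_roll [136. 197.] 0.73 [597. 450.  30.]
top tape_roll [162. 187.] 0.37 [626. 363.  30.]
top squeegee [431. 228.] 0.84 [ 471. -517.   10.]
top squeegee [166. 217.] 0.58 [532. 352.  10.]
top squeegee [373. 180.] 0.52 [ 634. -333.   10.]
top squeegee [319. 147.] 0.42 [ 751. -159.   10.]
top mug [323. 149.] 0.63 [ 736. -167.   40.]
top mug [159. 217.] 0.53 [529. 368.  40.]
top mug [282. 198.] 0.26 [580. -30.  40.]
top wire_box [204. 144.] 0.64 [763. 218.  50.]
top cleaner_jar [108. 230.] 0.97 [489. 536.  45.]
top film_roll [420. 178.] 0.83 [ 634. -487.   22.]
```

Run:
```python
import cv2
im=cv2.imread("pics/top0.png")
cv2.imwrite("pics/top0c.png",cv2.resize(im[115:265,90:460],(800,324),interpolation=cv2.INTER_CUBIC))
```

```text
(no output)
```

View pics/scene0.png

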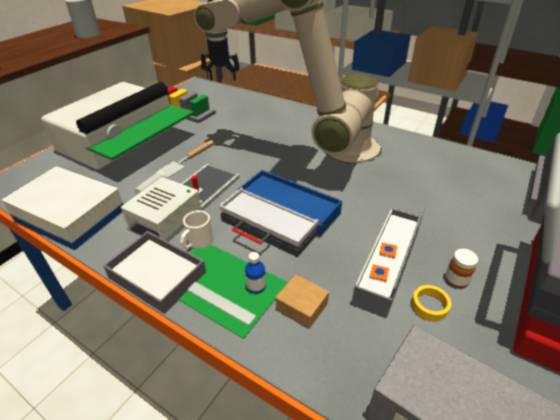

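View pics/top0c.png

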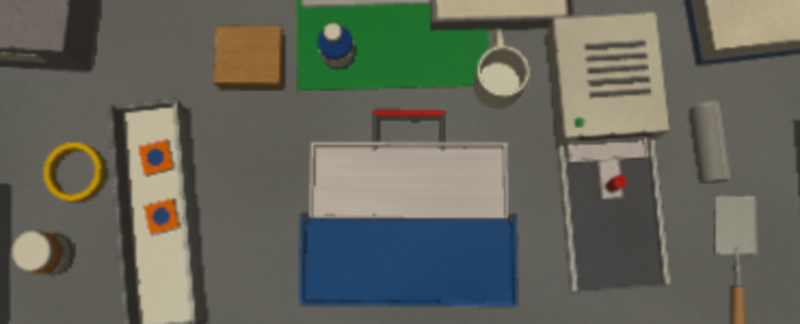

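The rack (left) holds two orange tiles. The tray and its bar are in the middle with the blue bed nearer the robot, and the curer is at the right with its red knob at crop (616,183). I'll move over the curer and look with the wrist camera.

Emit:
{"api": "drive_tool", "payload": {
  "commands": "0.3 0.15 0.1 0 0 -0.1 100;0.3 0.15 0.1 0 0 -0.1 100;0.3 0.15 0.1 0 0 -0.1 100;0.3 0.15 0.1 0 0 -0.1 100;0.3 0.15 0.1 0 0 -0.06 100;0.3 0.15 0.1 0 0 0 100;0.3 0.15 0.1 0 0 0 100;0.3 0.15 0.1 0 0 0 100;0.3 0.15 0.1 0 0 0 100;0.3 0.15 0.1 0 0 0 100;0.2 0.15 0 0 0 0 100;0 0 0 0 0 0 100;0 0 0 0 0 0 100"
}}

```text
time_s: 2.58
eef_pos: [506.9, -325.1, 321.8]
ee_rot: [-0.0, 1.0, 0.002, -0.0]
force: [-1.0, -0.8, -0.1]
grip_width: 1.002
grip_force: 0.0
```

View pics/w1.png

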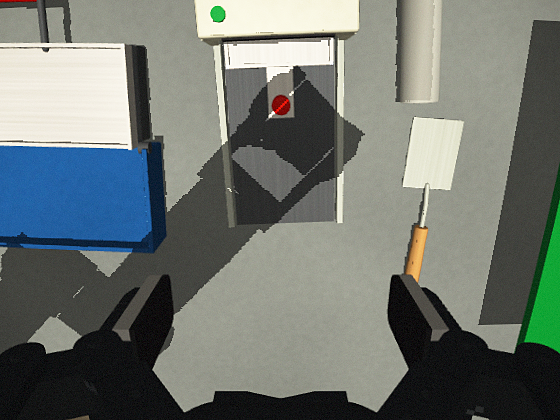

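```bash
cat > m1.py <<'E'
from h import *
import pickle
c,s=shot("wrist","w1b")
hsv=cv2.cvtColor(c["pixels"],cv2.COLOR_BGR2HSV)
m=((hsv[...,0]<8)|(hsv[...,0]>172))&(hsv[...,1]>150)&(hsv[...,2]>60); m[:, :200]=0
n,l,st,ce=cv2.connectedComponentsWithStats(m.astype(np.uint8))
for i in range(1,n):
    if st[i,4]>30: print(st[i],p2w(c,ce[i],74,s).round(1))
print("hood z60/90",p2w(c,[[203,38],[358,34]],60,s).round(),p2w(c,[[197,38],[358,33]],90,s).round())
print("rails",p2w(c,[[220,60],[232,226],[337,65],[341,222]],16,s).round(1))
E
python3 m1.py
```

```text
[271  94  18  20 286] [[ 565.3 -324.7   74. ]]
hood z60/90 [[ 631. -247.   60.]
 [ 634. -405.   60.]] [[ 627. -247.   90.]
 [ 632. -399.   90.]]
rails [[ 611.6 -256.6   16. ]
 [ 408.3 -262.9   16. ]
 [ 606.1 -390.9   16. ]
 [ 413.8 -404.5   16. ]]
```

Emit:
{"api": "drive_tool", "payload": {
  "commands": "0.19 0 -0.35 0 0 0 100;0.19 0 -0.35 0 0 0 100;0.2 0 -0.35 0 0 0 100;0 0 -0.35 0 0 0 70;0 0 -0.4 0 0 0 70;0 0 -0.4 0 0 0 70;0 0 -0.44 0 0 0 70;0 0 0 0 0 0 70;0 0 0 0 0 0 0;0 0 0 0 0 0 0;0 0 0 0 0 0 0;0 0 0 0 0 0 0;0 0 0 0 0 0 0;0 0 0 0 0 0 0",
  "force": 30
}}

```text
time_s: 3.9
eef_pos: [566.0, -327.0, 64.9]
ee_rot: [0.002, 1.0, 0.001, 0.003]
force: [-0.4, 0.8, 9.6]
grip_width: -0.0
grip_force: 5.1
```

```bash
python3 m1.py
```

```text
[ 255  215   44   57 1630] [[ 583.1 -324.4   74. ]]
hood z60/90 [[ 662. -296.   60.]
 [ 664. -356.   60.]] [[ 659. -300.   90.]
 [ 660. -351.   90.]]
rails [[ 657.  -296.1   16. ]
 [ 567.8 -299.    16. ]
 [ 654.6 -355.2   16. ]
 [ 570.2 -361.1   16. ]]
```

View pics/w1b.png

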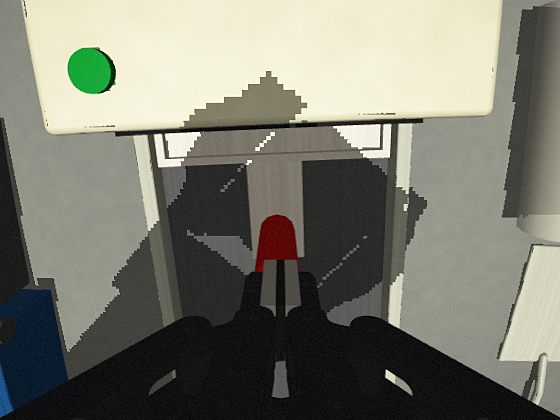

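Run:
```python
from h import *
c,s=shot("wrist","w2"); print(s["eef_pos"],s["force"],s["grip_width"])
print(p2w(c,[[280,130]],60,s),p2w(c,[[280,130]],90,s))
print(p2w(c,[[277,217],[277,233]],74,s),p2w(c,[[160,300],[153,140],[388,140],[384,300]],16,s))
print(w2p(c,[[566,-327,74],[566,-327,47]],s))
c,s=shot("top","t2")
for P in ([566,-327,74],[583,-325,74],[566,-325,74]): print(w2p(c,[P]))
im=c["pixels"][140:230,340:420]; cv2.imwrite("pics/t2c.png",cv2.resize(im,None,fx=7,fy=6,interpolation=cv2.INTER_CUBIC))
```

```text
[ 565.94767692 -327.02229279   64.90425222] [-0.01410081  1.35615691  9.8296022 ] 0.0026666859162085685
[[ 626.67624761 -326.17533568   60.        ]] [[ 629.95101808 -326.04737675   90.        ]]
[[ 593.56767432 -324.91910215   74.        ]
 [ 586.64358085 -324.90452395   74.        ]] [[ 519.22379232 -252.67636895   16.        ]
 [ 616.85910724 -258.45132485   16.        ]
 [ 616.76581064 -384.16748047   16.        ]
 [ 519.01020702 -390.37072432   16.        ]]
[[282.02636368 278.08462261]
 [281.51688664 251.60111339]]
[[377.02313888 197.9746766 ]]
[[376.07425217 192.64339253]]
[[376.39340753 197.9914063 ]]
```

View pics/t2c.png

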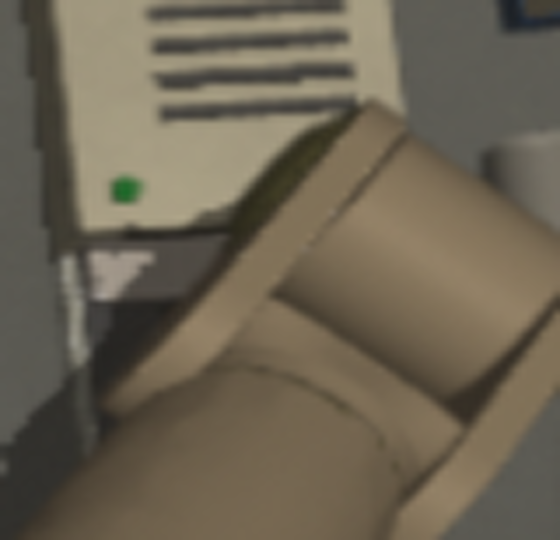

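Emit:
{"api": "drive_tool", "payload": {
  "commands": "0 0 0 0 0 0 60;0 0 0 0 0 0 60;0 0 0 0 0 0 60;0.08 0.01 0 0 0 0 60;0.09 0.01 -0.03 0 0 0 60;0 0 0 0 0 0 60;0 0 0 0 0 0 60"
}}

```text
time_s: 4.63
eef_pos: [581.7, -323.5, 57.6]
ee_rot: [-0.0, 1.0, 0.001, -0.0]
force: [0.1, -0.0, 0.5]
grip_width: 0.601
grip_force: 0.0
```

Run:
```python
from h import *
c,s=shot("wrist","w3"); print(s["eef_pos"],s["force"],s["grip_width"])
print(w2p(c,[s["eef_pos"],[583,-325,74],[593,-325,74]],s))
```

```text
[ 581.66106295 -323.46789659   57.55296388] [ 0.07126621 -0.04116441  0.45405751] 0.6005179973657082
[[281.89340554 268.37957366]
 [285.85380387 284.23106554]
 [286.00879732 262.02511535]]
```

View pics/w3.png

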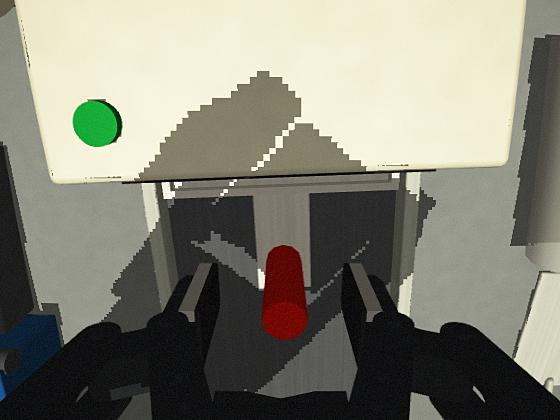

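Run:
```python
from h import *
c,s=shot("wrist","w3")
print(p2w(c,[[285,320]],74,s),p2w(c,[[284,252]],16,s))
```

```text
[[ 565.58357328 -324.88950055   74.        ]] [[ 570.08572926 -325.01273074   16.        ]]
```

Run:
```python
from h import *
c,s=shot("wrist","w3")
print(p2w(c,[[284,246],[280,170],[280,196]],16,s))
s2=dict(s); s2["eef_pos"]=[565.95,-327.02,64.9]; s2["ee_rot"]=[.002,1,.001,.003]
print(p2w(c,[[277,215],[280,130],[280,162]],16,s2))
```

```text
[[ 573.6013992  -325.13597746   16.        ]
 [ 616.9735421  -322.87685545   16.        ]
 [ 602.76484657 -322.88363612   16.        ]]
[[ 574.44396827 -324.66028095   16.        ]
 [ 621.89207461 -326.31450461   16.        ]
 [ 604.75331256 -326.32903695   16.        ]]
```

Run:
```python
from h import *
c,s=shot("wrist","w3")
e=s["eef_pos"]
for dz in (-17,-10,0,10): print(dz,w2p(c,[e+[dx,-25.5,dz] for dx in (-11,0,11)],s).round().tolist())
im=c["pixels"][230:420,130:430]; cv2.imwrite("pics/w3c.png",cv2.resize(im,None,fx=2.6,fy=2.6,interpolation=cv2.INTER_CUBIC))
```

```text
-17 [[333.0, 272.0], [334.0, 252.0], [335.0, 231.0]]
-10 [[334.0, 279.0], [336.0, 259.0], [337.0, 237.0]]
0 [[337.0, 290.0], [339.0, 268.0], [340.0, 246.0]]
10 [[341.0, 302.0], [342.0, 279.0], [344.0, 256.0]]
```

View pics/w3c.png

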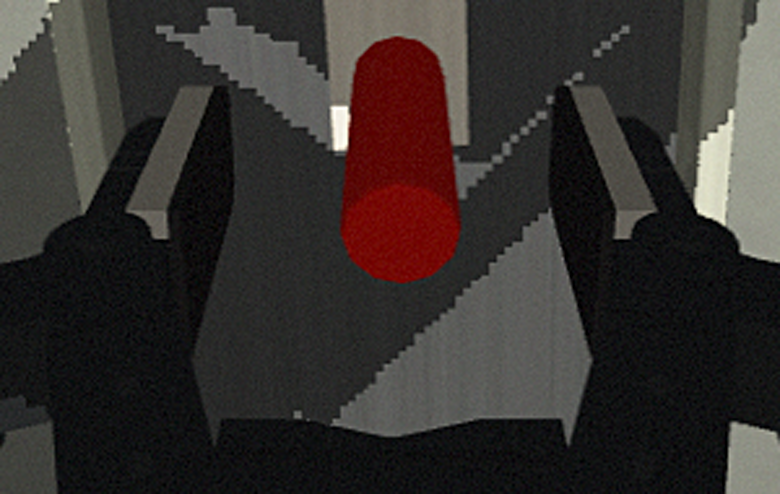

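Emit:
{"api": "drive_tool", "payload": {
  "commands": "-0.15 -0.01 0 0 0 0 60;0 0 -0.09 0 0 0 60;0 0 -0.09 0 0 0 60;0 0 0 0 0 0 0;0 0 0 0 0 0 0;0 0 0 0 0 0 0;0 0 0 0 0 0 0;0 0 0 0 0 0 0;0 0 0 0 0 0 0",
  "force": 30
}}

```text
time_s: 5.58
eef_pos: [566.5, -325.3, 39.4]
ee_rot: [0.0, 1.0, 0.001, 0.0]
force: [2.0, -5.2, -5.3]
grip_width: 0.219
grip_force: 31.2
```

Emit:
{"api": "drive_tool", "payload": {
  "commands": "-0.1 -0.004 0 0 0 0 0;-0.15 -0.006 0 0 0 0 0;-0.15 -0.006 0 0 0 0 0;-0.15 -0.006 0 0 0 0 0;-0.15 -0.006 0 0 0 0 0;-0.15 -0.006 0 0 0 0 0;-0.15 -0.006 0 0 0 0 0;-0.15 -0.006 0 0 0 0 0;-0.15 -0.006 0 0 0 0 0;-0.15 -0.006 0 0 0 0 0;-0.1 -0.004 0 0 0 0 0;0 0 0 0 0 0 0;0 0 0 0 0 0 0"
}}

```text
time_s: 6.67
eef_pos: [411.0, -332.1, 39.8]
ee_rot: [0.001, 1.0, 0.0, 0.0]
force: [-1.5, -6.7, -4.3]
grip_width: 0.223
grip_force: 30.8
```

Emit:
{"api": "drive_tool", "payload": {
  "commands": "0 0 0 0 0 0 60;0 0 0 0 0 0 60;0 0 0.4 0 0 0 60;0 0 0.4 0 0 0 60;0 0 0.4 0 0 0 60;0 0 0.4 0 0 0 60;0 0.37 0.1 0 0 0 60;0 0.37 0.1 0 0 0 60;0.05 0.38 0.1 0 0 0 60;0.1 0.38 0.1 0 0 0 60;0.1 0.38 0.1 0 0 0 60;0.1 0.38 0.1 0 0 0 60;0.1 0.38 0.1 0 0 0 60;0.1 0.38 0.1 0 0 0 60;0.1 0.38 0.1 0 0 0 60;0.1 0.38 0.1 0 0 0 60;0.1 0.38 0.1 0 0 0 60;0.1 0.38 0.1 0 0 0 60;0.1 0.38 0 0 0 0 60;0 0 0 0 0 0 60"
}}

```text
time_s: 8.33
eef_pos: [516.4, 166.8, 319.7]
ee_rot: [-0.001, 1.0, 0.004, 0.0]
force: [-0.2, -0.7, -0.0]
grip_width: 0.599
grip_force: 0.0
```

```bash
cat > tiles.py <<'E'
from h import *
def orange(c,s,z,n=3,amin=60):
    hsv=cv2.cvtColor(c["pixels"],cv2.COLOR_BGR2HSV)
    m=((hsv[...,0]>=6)&(hsv[...,0]<=17)&(hsv[...,1]>150)&(hsv[...,2]>90)).astype(np.uint8)
    m=cv2.morphologyEx(m,cv2.MORPH_OPEN,np.ones((3,3)))
    cs,_=cv2.findContours(m,cv2.RETR_EXTERNAL,cv2.CHAIN_APPROX_NONE); out=[]
    for k in cs:
        if cv2.contourArea(k)<amin: continue
        P=p2w(c,k[:,0,:],z,s)[:,:2].astype(np.float32); (ctr,sz,a)=cv2.minAreaRect(P)
        if 30<min(sz) and max(sz)<60: out.append((np.round(ctr,1),np.round(sz,1),round(((a+45)%90)-45,1)))
    return out
E
python3 - <<'E'
from tiles import *
c,s=shot("wrist","w4"); print(s["eef_pos"])
print(orange(c,s,62)); c,s=shot("top","t4"); print(orange(c,s,62,amin=20))
E
```

```text
[516.35433138 166.78520862 319.6784254 ]
[(array([532.5, 346. ]), array([43.6, 44.4]), 12.9), (array([620.5, 355.1]), array([44.2, 44.1]), 12.6)]
[]
```

View pics/w4.png

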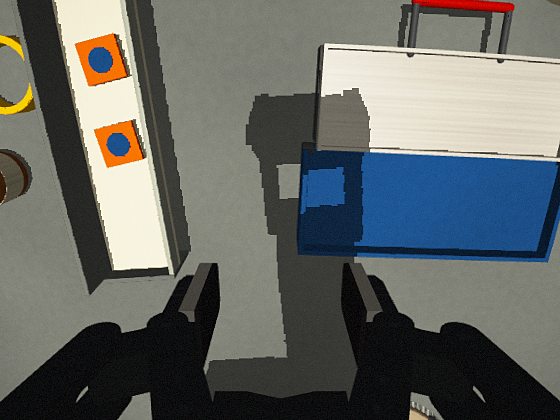

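Run:
```python
from tiles import *
c,s=shot("wrist","w5"); print(s["joints"].round(2))
f=lambda n,uv,z:print(n,p2w(c,uv,z,s).round(1).tolist())
f("bar",[[412,3],[513,8]],46)
f("traywall",[[324,46],[559,61]],62); f("left wall",[[324,46],[317,150]],62)
f("lip",[[318,150],[558,157]],55)
f("bed bottom",[[298,252],[547,262]],56)
f("rail",[[125,0],[178,270]],72); f("rackback",[[33,55],[95,285]],110)
im=c["pixels"][0:280,250:560]; cv2.imwrite("pics/w5c.png",cv2.resize(im,None,fx=2.1,fy=2.1,interpolation=cv2.INTER_CUBIC))
```

```text
[0.09 0.3  1.26 0.   1.58 1.65]
bar [[677.4, 27.4, 46.0], [676.4, -81.5, 46.0]]
traywall [[632.5, 118.9, 62.0], [624.0, -131.7, 62.0]]
left wall [[632.5, 118.9, 62.0], [526.1, 122.8, 62.0]]
lip [[524.9, 121.0, 55.0], [519.9, -157.7, 55.0]]
bed bottom [[401.4, 141.1, 56.0], [386.6, -174.1, 56.0]]
rail [[674.7, 314.2, 72.0], [384.7, 283.7, 72.0]]
rackback [[623.1, 391.6, 110.0], [385.1, 366.6, 110.0]]
```

View pics/w5c.png

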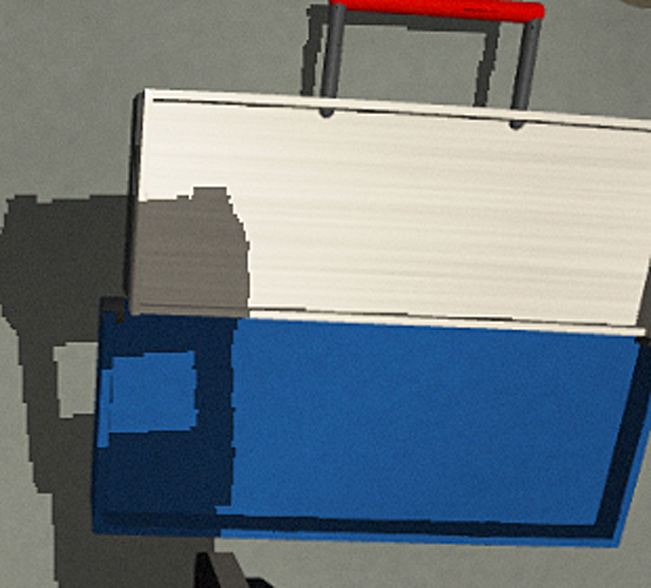

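Emit:
{"api": "drive_tool", "payload": {
  "commands": "0.011 0.12 -0.1 0 0 0.152 80;0.011 0.12 -0.1 0 0 0.152 80;0.011 0.12 -0.1 0 0 0.152 80;0.011 0.12 -0.1 0 0 0.152 80;0.011 0.12 -0.1 0 0 0.152 80;0.011 0.12 -0.1 0 0 0.152 80;0.011 0.12 -0.1 0 0 0.152 80;0.011 0.12 -0.1 0 0 0.152 80;0.011 0.12 -0.1 0 0 0.152 80;0.011 0.12 -0.1 0 0 0.152 80;0.011 0.12 -0.1 0 0 0.152 80;0.011 0.12 -0.1 0 0 0.152 80;0.011 0.12 -0.1 0 0 0.152 80;0.011 0.12 -0.1 0 0 0.152 80;0.011 0.11 -0.1 0 0 0.152 80;0 0 0 0 0 0 80"
}}

```text
time_s: 9.82
eef_pos: [532.3, 339.6, 167.6]
ee_rot: [-0.001, 0.623, 0.782, -0.001]
force: [-1.1, 0.8, -1.3]
grip_width: 0.803
grip_force: 0.0
```

```bash
cat > st.py <<'E'
from tiles import *
c,s=shot("wrist","wl"); z=float(sys.argv[1]) if len(sys.argv)>1 else 62
y=quat(s["ee_rot"]).as_matrix(); print(s["eef_pos"].round(1),"yawY",np.degrees(np.arctan2(y[1,1],y[0,1])).round(1),"zax",y[:,2].round(3),s["joints"].round(2),s["force"].round(1),s["time_s"])
print(orange(c,s,z))
E
python3 st.py
```

```text
[532.3 339.6 167.6] yawY 12.9 zax [-0.003 -0.001 -1.   ] [0.38 0.59 1.22 0.   1.33 0.16] [-1.1  0.8 -1.3] 9.8167
[(array([619.8, 356.5]), array([44.6, 44. ]), 12.8), (array([532.1, 347. ]), array([43.5, 44.2]), 12.9)]
```

Emit:
{"api": "drive_tool", "payload": {
  "commands": "0 0 -0.2 0 0 0 80;0 0 -0.2 0 0 0 80;0 0 -0.2 0 0 0 80;0 0 -0.2 0 0 0 80;0 0 -0.1 0 0 0 80;0 0 0 0 0 0 80;0 0 0 0 0 0 80"
}}

```text
time_s: 10.45
eef_pos: [533.4, 339.4, 80.6]
ee_rot: [0.0, 0.626, 0.78, 0.0]
force: [0.1, 0.1, 0.5]
grip_width: 0.8
grip_force: 0.0
```

```bash
python3 st.py
```

```text
[533.4 339.4  80.6] yawY 12.5 zax [ 0.001  0.    -1.   ] [ 0.38  0.68  1.32 -0.    1.15  0.16] [0.1 0.1 0.5] 10.45
[(array([619.3, 356.3]), array([45.2, 45.1]), 12.6), (array([532.1, 347.2]), array([43.6, 45. ]), 12.9)]
```

View pics/wl.png

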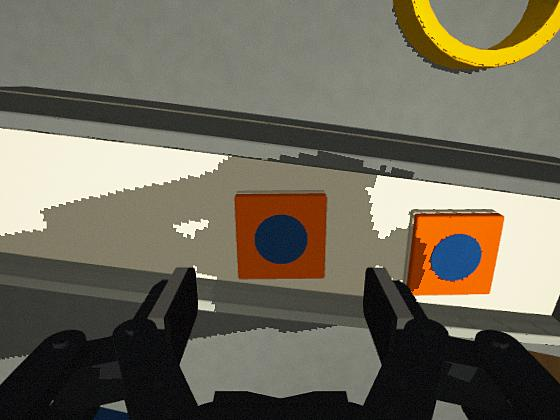

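Emit:
{"api": "drive_tool", "payload": {
  "commands": "-0.01 0.076 0 0 0 0 80;0 0 -0.1 0 0 0 80;0 0 -0.1 0 0 0 80;0 0 -0.1 0 0 0 80;0 0 0 0 0 0 80;0 0 0 0 0 0 80"
}}

```text
time_s: 11.0
eef_pos: [531.4, 347.3, 48.5]
ee_rot: [-0.0, 0.625, 0.781, -0.001]
force: [0.1, 0.5, 1.7]
grip_width: 0.798
grip_force: 0.0
```

```bash
python3 st.py
```

```text
[531.4 347.3  48.5] yawY 12.7 zax [-0.002 -0.001 -1.   ] [ 0.39  0.72  1.33 -0.    1.09  0.17] [0.1 0.5 1.7] 11.0
[(array([618.8, 357.7]), array([45.8, 43.7]), 12.4), (array([532.1, 347.4]), array([43.7, 45.6]), 12.9)]
```

View pics/wl.png

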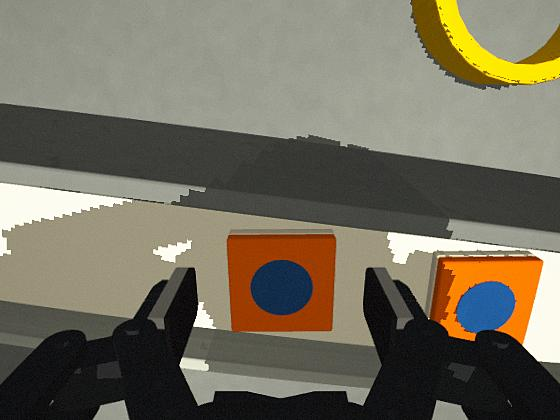

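Emit:
{"api": "drive_tool", "payload": {
  "commands": "0 0 -0.08 0 0 0 80;0 0 0 0 0 0 80;0 0 0 0 0 0 0;0 0 0 0 0 0 0;0 0 0 0 0 0 0;0 0 0 0 0 0 0;0 0 0 0 0 0 0",
  "force": 30
}}

```text
time_s: 11.63
eef_pos: [532.0, 347.6, 41.9]
ee_rot: [0.0, 0.625, 0.781, 0.0]
force: [-0.1, -0.1, 2.1]
grip_width: 0.503
grip_force: 31.7
```

Emit:
{"api": "drive_tool", "payload": {
  "commands": "0 0 0.2 0 0 0 0;0 0 0.3 0 0 0 0;0 0 0.4 0 0 0 0;0.047 -0.32 0 0 0 -0.04 0;0.047 -0.32 0 0 0 -0.04 0;0.047 -0.32 0 0 0 -0.04 0;0.047 -0.32 0 0 0 -0.04 0;0.047 -0.32 0 0 0 -0.04 0;0.047 -0.32 0 0 0 -0.04 0;0.047 -0.32 0 0 0 -0.04 0;0.047 -0.32 0 0 0 -0.04 0;0.047 -0.32 0 0 0 0 0;0.047 -0.32 0 0 0 0 0;0 0 -0.2 0 0 0 0;0 0 -0.2 0 0 0 0;0 0 0 0 0 0 0;0 0 0 0 0 0 0"
}}

```text
time_s: 13.05
eef_pos: [578.4, 27.7, 91.2]
ee_rot: [-0.001, 0.718, 0.696, -0.001]
force: [0.1, -0.2, 0.1]
grip_width: 0.504
grip_force: 31.4
```

```bash
python3 st.py 70
python3 - <<'E'
from h import *
print(sense()["grip_width"])
E
```

```text
[578.4  27.7  91.2] yawY -1.7 zax [-0.002  0.    -1.   ] [-0.15  0.56  1.49  0.    1.09 -0.12] [ 0.1 -0.2  0.1] 13.05
[(array([577.6,   2.7]), array([59.9, 57.4]), -1.5)]
0.505768519487309
```

View pics/wl.png

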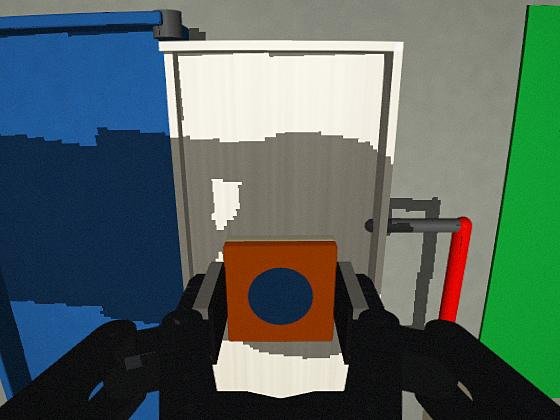

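Emit:
{"api": "drive_tool", "payload": {
  "commands": "0 0 -0.2 0 0 0 0;0 0 -0.2 0 0 0 0;0 0 -0.12 0 0 0 0;0 0 0 0 0 0 0;0 0 0 0 0 0 68;0 0 0 0 0 0 68;0 0 0 0 0 0 68;0 0 0 0 0 0 68;0 0 0.3 0 0 0 68;0 0 0.3 0 0 0 68;0 0 0.3 0 0 0 68;0 0 0 0 0 0 68"
}}

```text
time_s: 14.1
eef_pos: [581.4, 27.3, 135.9]
ee_rot: [0.004, 0.718, 0.697, 0.003]
force: [0.9, -0.2, 0.6]
grip_width: 0.681
grip_force: 0.0
```

```bash
python3 st.py 58
```

```text
[581.4  27.3 135.9] yawY -1.7 zax [ 0.01  -0.002 -1.   ] [-0.15  0.51  1.45 -0.    1.18 -0.12] [ 0.9 -0.2  0.6] 14.1
[(array([578.9,  27.3]), array([44.7, 43.6]), -1.0)]
```

Emit:
{"api": "drive_tool", "payload": {
  "commands": "0.04 0.33 0 0 0 0.04 80;0.04 0.33 0 0 0 0.04 80;0.04 0.33 0 0 0 0.04 80;0.04 0.33 0 0 0 0.04 80;0.04 0.33 0 0 0 0.04 80;0.04 0.33 0 0 0 0.04 80;0.04 0.33 0 0 0 0.04 80;0.04 0.33 0 0 0 0.04 80;0.04 0.33 0 0 0 0 80;0.04 0.33 0 0 0 0 80;0 0 -0.2 0 0 0 80;0 0 0 0 0 0 80;0 0 0 0 0 0 80"
}}

```text
time_s: 15.23
eef_pos: [617.9, 356.9, 107.4]
ee_rot: [-0.001, 0.625, 0.781, -0.002]
force: [0.4, -1.3, -0.3]
grip_width: 0.803
grip_force: 0.0
```

```bash
python3 st.py 62
```

```text
[617.9 356.9 107.4] yawY 12.7 zax [-0.004 -0.002 -1.   ] [ 0.36  0.84  0.95 -0.    1.36  0.14] [ 0.4 -1.3 -0.3] 15.2333
[(array([620.4, 356.6]), array([43.6, 45. ]), 12.7)]
```

Emit:
{"api": "drive_tool", "payload": {
  "commands": "0.02 0 -0.2 0 0 0 80;0 0 -0.2 0 0 0 80;0 0 -0.15 0 0 0 80;0 0 -0.11 0 0 0 80;0 0 0 0 0 0 80;0 0 0 0 0 0 80"
}}

```text
time_s: 15.78
eef_pos: [621.2, 357.1, 44.3]
ee_rot: [0.0, 0.625, 0.781, 0.0]
force: [0.3, -0.1, 0.9]
grip_width: 0.799
grip_force: 0.0
```

```bash
python3 st.py 62
```

```text
[621.2 357.1  44.3] yawY 12.6 zax [ 0.  0. -1.] [0.36 0.9  1.   0.   1.24 0.14] [ 0.3 -0.1  0.9] 15.7833
[(array([620.4, 356.8]), array([43.7, 45.7]), 12.7)]
```

Emit:
{"api": "drive_tool", "payload": {
  "commands": "0 0 -0.03 0 0 0 80;0 0 0 0 0 0 0;0 0 0 0 0 0 0;0 0 0 0 0 0 0;0 0 0 0 0 0 0;0 0 0 0 0 0 0;0 0 0.2 0 0 0 0;0 0 0.3 0 0 0 0;0 0 0.4 0 0 0 0;-0.037 -0.36 0 0 0 -0.04 0;-0.037 -0.36 0 0 0 -0.04 0;-0.037 -0.36 0 0 0 -0.04 0;-0.037 -0.36 0 0 0 -0.04 0;-0.037 -0.36 0 0 0 -0.04 0;-0.037 -0.36 0 0 0 -0.04 0;-0.037 -0.36 0 0 0 -0.04 0;-0.037 -0.36 0 0 0 -0.04 0;-0.037 -0.36 0 0 0 0 0;-0.037 -0.36 0 0 0 0 0;-0.037 -0.36 0 0 0 0 0",
  "force": 30
}}

```text
time_s: 17.5
eef_pos: [579.5, -40.0, 130.5]
ee_rot: [-0.0, 0.718, 0.696, -0.0]
force: [1.5, -0.1, -0.4]
grip_width: 0.501
grip_force: 31.6
```

Emit:
{"api": "drive_tool", "payload": {
  "commands": "-0.037 -0.33 0 0 0 0 0;0 0 -0.2 0 0 0 0;0 0 -0.2 0 0 0 0;0 0 -0.2 0 0 0 0;0 0 0 0 0 0 0;0 0 0 0 0 0 0"
}}

```text
time_s: 18.0
eef_pos: [576.1, -71.3, 70.2]
ee_rot: [-0.001, 0.718, 0.696, -0.0]
force: [-0.7, 0.3, -0.3]
grip_width: 0.505
grip_force: 31.6
```

```bash
python3 st.py 58
```

```text
[576.1 -71.3  70.2] yawY -1.7 zax [-0.002  0.001 -1.   ] [-0.32  0.59  1.5   0.    1.05 -0.3 ] [-0.7  0.3 -0.3] 18.0
[(array([575.3, -92.1]), array([57.1, 54.6]), -1.9)]
```

Emit:
{"api": "drive_tool", "payload": {
  "commands": "0 0 -0.2 0 0 0 0;0 0 -0.11 0 0 0 0;0 0 0 0 0 0 0;0 0 0 0 0 0 68;0 0 0 0 0 0 68;0 0 0 0 0 0 68;0 0 0 0 0 0 68;0 0 0.3 0 0 0 68;0 0 0.4 0 0 0 68;0.2 0.09 0.2 0 0 0 36;0.3 0.14 0 0 0 0 36;0.3 0.14 0 0 0 0 36;0.2 0.09 0 0 0 0 36;0 0 0 0 0 0 36;0 0 0 0 0 0 36"
}}

```text
time_s: 19.3
eef_pos: [676.6, -25.0, 129.2]
ee_rot: [-0.0, 0.717, 0.697, -0.0]
force: [0.2, 0.1, -0.4]
grip_width: 0.357
grip_force: 0.0
```

```bash
python3 st.py 58
python3 - <<'E'
from h import *
c,s=shot("wrist","wb"); hsv=cv2.cvtColor(c["pixels"],cv2.COLOR_BGR2HSV)
m=(((hsv[...,0]<4)|(hsv[...,0]>172))&(hsv[...,1]>150)&(hsv[...,2]>50)).astype(np.uint8)
cs,_=cv2.findContours(m,cv2.RETR_EXTERNAL,cv2.CHAIN_APPROX_NONE)
for k in cs:
    if cv2.contourArea(k)>100: print(cv2.boundingRect(k),cv2.minAreaRect(p2w(c,k[:,0,:],48,s)[:,:2].astype(np.float32)))
E
```

```text
[676.6 -25.  129.2] yawY -1.7 zax [-0. -0. -1.] [-0.21  0.73  1.09 -0.    1.32 -0.18] [ 0.2  0.1 -0.4] 19.3
[(array([576.6, -71.7]), array([45.6, 45. ]), -2.3), (array([579.8,  26.9]), array([43.8, 45.3]), -1.2)]
(279, 119, 16, 161) ((680.0325927734375, -20.822715759277344), (108.9574203491211, 9.32153606414795), 88.1890869140625)
```

View pics/wb.png

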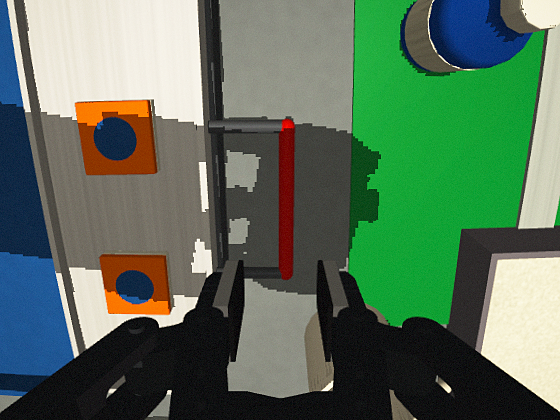

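Emit:
{"api": "drive_tool", "payload": {
  "commands": "0.035 0.04 -0.2 0 0 0 36;0 0 -0.3 0 0 0 36;0 0 -0.3 0 0 0 36;0 0 -0.2 0 0 0 36;0 0 -0.09 0 0 0 36;0 0 0 0 0 0 36;0 0 0 0 0 0 0;0 0 0 0 0 0 0;0 0 0 0 0 0 0;0 0 0 0 0 0 0;0 0 0 0 0 0 0",
  "force": 30
}}

```text
time_s: 20.32
eef_pos: [680.0, -21.8, 22.6]
ee_rot: [0.001, 0.718, 0.696, 0.0]
force: [-5.1, -1.5, 2.9]
grip_width: 0.103
grip_force: 29.4
```

Emit:
{"api": "drive_tool", "payload": {
  "commands": "-0.011 0 0.189 0 0 0 0;-0.034 0.001 0.187 0 0 0 0;-0.056 0.002 0.181 0 0 0 0;-0.078 0.003 0.173 0 0 0 0;-0.097 0.003 0.162 0 0 0 0;-0.116 0.004 0.15 0 0 0 0;-0.133 0.004 0.134 0 0 0 0;-0.149 0.005 0.118 0 0 0 0;-0.161 0.005 0.099 0 0 0 0;-0.172 0.006 0.08 0 0 0 0;-0.181 0.006 0.058 0 0 0 0;-0.186 0.006 0.036 0 0 0 0;0 0 0 0 0 0 0;0 0 0 0 0 0 0"
}}

```text
time_s: 21.48
eef_pos: [544.1, -17.6, 182.3]
ee_rot: [0.005, 0.718, 0.696, 0.003]
force: [0.4, -0.7, 16.3]
grip_width: 0.1
grip_force: 31.7
```

Emit:
{"api": "drive_tool", "payload": {
  "commands": "-0.189 0.006 0.013 0 0 0 0;-0.189 0.006 -0.009 0 0 0 0;-0.12 0.003 -0.02 0 0 0 0;-0.1 0.003 -0.02 0 0 0 0;-0.08 0.003 -0.022 0 0 0 0;-0.07 0.003 -0.022 0 0 0 0;0 0 0 0 0 0 0;0 0 0 0 0 0 0;0 0 0 0 0 0 0;0 0 0 0 0 0 0;0 0 0 0 0 0 0"
}}

```text
time_s: 22.4
eef_pos: [468.3, -15.1, 172.2]
ee_rot: [0.002, 0.718, 0.696, 0.001]
force: [-5.0, -0.3, 12.3]
grip_width: 0.101
grip_force: 32.8
```

Run:
```python
from h import *
c,s=shot("scene","s5"); im=c["pixels"][100:310,160:440]; cv2.imwrite("pics/s5c.png",cv2.resize(im,None,fx=2.5,fy=2.5,interpolation=cv2.INTER_CUBIC))
```

```text
(no output)
```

View pics/s5c.png

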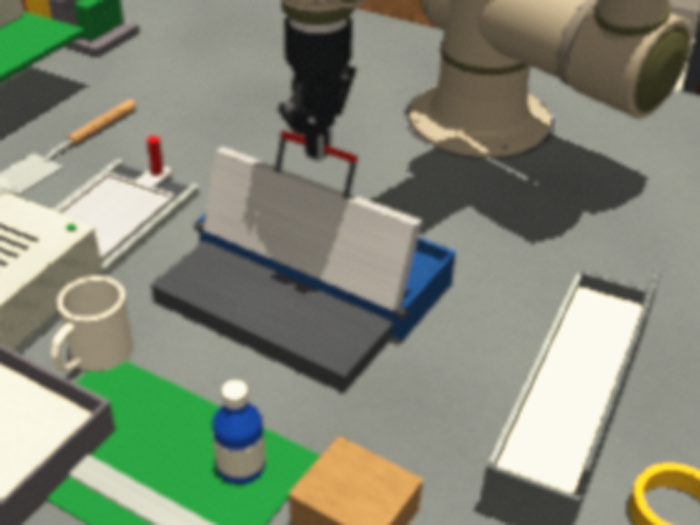

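Emit:
{"api": "drive_tool", "payload": {
  "commands": "-0.06 0 -0.02 0 0 0 0;0 0 0 0 0 0 0;0 0 0 0 0 0 0;0 0 0 0 0 0 0;0 0 0 0 0 0 0;0 0 0 0 0 0 0"
}}

```text
time_s: 22.95
eef_pos: [463.7, -15.0, 170.3]
ee_rot: [0.003, 0.718, 0.696, 0.002]
force: [2.2, 0.3, 7.6]
grip_width: 0.101
grip_force: 32.5
```

```bash
cat > bed.py <<'E'
from tiles import *
def white(c,s,z,box,vmin=120,smax=70,amin=40):
    hsv=cv2.cvtColor(c["pixels"],cv2.COLOR_BGR2HSV)
    m=((hsv[...,1]<smax)&(hsv[...,2]>vmin)).astype(np.uint8)
    cs,_=cv2.findContours(m,cv2.RETR_EXTERNAL,cv2.CHAIN_APPROX_NONE)
    for k in cs:
        if cv2.contourArea(k)<amin: continue
        P=p2w(c,k[:,0,:],z,s)[:,:2].astype(np.float32); ct,sz,a=cv2.minAreaRect(P)
        if box[0]<ct[0]<box[1] and box[2]<ct[1]<box[3]: print("white",np.round(ct,1),np.round(sz,1),round((a+45)%90-45,1),"area",round(cv2.contourArea(P)))
E
python3 - <<'E'
from bed import *
print(sense()["eef_pos"],sense()["force"])
c,s=shot("top","t5"); white(c,s,50,(380,530,-190,150)); print(orange(c,s,50,amin=15))
for n in ("tile1",): 
  for b in boxes_of(c,n)[:4]: print(b,p2w(c,b["position"],50))
c,s=shot("scene","s6")
for b in boxes_of(c,"tile1")[:4]: print(b,p2w(c,b["position"],50))
c,s=shot("wrist","w6"); print(orange(c,s,50)); white(c,s,50,(380,530,-190,150))
E
```

```text
[463.6552923  -14.98887084 170.32651197] [2.15872223 0.25948778 7.6476865 ]
white [ 479.  -143.1] [50.5 19. ] -2.4 area 779
white [482.3 109.4] [57.2 25.3] -1.5 area 851
[]
{'position': [373.0, 179.8], 'confidence': 0.31} [[ 628.68711858 -323.35470606   50.        ]]
{'position': [208.1, 174.0], 'confidence': 0.44} [[ 504.32359732 -314.73779891   50.        ]]
[]
white [ 440.3 -109.1] [ 7.7 23.6] 33.2 area 36
```

Emit:
{"api": "drive_tool", "payload": {
  "commands": "0.1 -0.003 0.035 0 0 0 0;0.11 -0.003 0.03 0 0 0 0;0.187 -0.006 0.032 0 0 0 0;0.189 -0.006 0.009 0 0 0 0;0.189 -0.006 -0.013 0 0 0 0;0.186 -0.006 -0.036 0 0 0 0;0.181 -0.006 -0.058 0 0 0 0;0.172 -0.006 -0.08 0 0 0 0;0.161 -0.005 -0.099 0 0 0 0;0.149 -0.005 -0.118 0 0 0 0;0.133 -0.004 -0.134 0 0 0 0;0.116 -0.004 -0.15 0 0 0 0;0.097 -0.003 -0.162 0 0 0 0;0.078 -0.003 -0.173 0 0 0 0;0.056 -0.002 -0.181 0 0 0 0;0.034 -0.001 -0.187 0 0 0 0;0.011 0 -0.189 0 0 0 0;0 0 0 0 0 0 0;0 0 0 0 0 0 0"
}}

```text
time_s: 24.78
eef_pos: [679.9, -21.7, 21.9]
ee_rot: [0.004, 0.718, 0.696, 0.003]
force: [11.5, 1.0, -2.9]
grip_width: 0.1
grip_force: 37.3
```

Emit:
{"api": "drive_tool", "payload": {
  "commands": "0 0 -0.02 0 0 0 0;0 0 0 0 0 0 36;0 0 0 0 0 0 36;0 0 0 0 0 0 36;0 0 0.4 0 0 0 36;0 0 0.4 0 0 0 36;0 0 0.4 0 0 0 36;-0.35 0 0.2 0 0 0 60;-0.35 0 0.2 0 0 0 60;-0.35 0 0.2 0 0 0 60;-0.35 0 0.2 0 0 0 80;-0.35 0 0.2 0 0 0 80;-0.3 0 0.2 0 0 0 80;0 0 0 0 0 0 80;0 0 0 0 0 0 80"
}}

```text
time_s: 26.03
eef_pos: [471.2, -21.5, 259.6]
ee_rot: [0.002, 0.718, 0.696, 0.001]
force: [0.0, 0.4, -0.4]
grip_width: 0.803
grip_force: 0.0
```

Run:
```python
from bed import *
print(sense()["eef_pos"],sense()["force"])
c,s=shot("wrist","w7"); print(orange(c,s,50)); white(c,s,50,(370,680,-190,190))
for n in("tile1","tray_bar"):
  for b in boxes_of(c,n)[:4]: print(n,b,p2w(c,b["position"],50,s))
hsv=cv2.cvtColor(c["pixels"],cv2.COLOR_BGR2HSV)
m=(((hsv[...,0]<4)|(hsv[...,0]>172))&(hsv[...,1]>150)&(hsv[...,2]>50)).astype(np.uint8)
cs,_=cv2.findContours(m,cv2.RETR_EXTERNAL,cv2.CHAIN_APPROX_NONE)
for k in cs:
    if cv2.contourArea(k)>100: print(cv2.boundingRect(k),cv2.minAreaRect(p2w(c,k[:,0,:],48,s)[:,:2].astype(np.float32)))
```

```text
[471.20863352 -21.52637879 259.61363922] [ 0.01024019  0.39860192 -0.43989407]
[]
white [484.1 -69.5] [43.3 43.4] -0.4 area 1769
white [486.8  29.9] [43.3 43.9] -1.8 area 1845
white [574.9 -18.9] [283.4 106.4] -1.9 area 27133
white [664.3 -43.5] [164.8 405.6] 16.5 area 24763
tile1 {'position': [295.9, 209.7], 'confidence': 0.94} [[486.49125255 -63.99268997  50.        ]]
tile1 {'position': [293.8, 116.4], 'confidence': 0.55} [[486.28455326  28.49970547  50.        ]]
tray_bar {'position': [396.4, 140.3], 'confidence': 0.85} [[584.58332532   3.27168506  50.        ]]
tray_bar {'position': [318.7, 371.7], 'confidence': 0.32} [[ 510.13839696 -268.83477716   50.        ]]
(478, 107, 26, 109) ((681.6353149414062, -22.038578033447266), (109.67431640625, 11.378474235534668), 88.07161712646484)
```

Emit:
{"api": "drive_tool", "payload": {
  "commands": "0.01 -0.037 -0.115 0 0 -0.152 80;0.01 -0.037 -0.115 0 0 -0.152 80;0.01 -0.037 -0.115 0 0 -0.152 80;0.01 -0.037 -0.115 0 0 -0.152 80;0.01 -0.037 -0.115 0 0 -0.152 80;0.01 -0.037 -0.115 0 0 -0.152 80;0.01 -0.037 -0.115 0 0 -0.152 80;0.01 -0.037 -0.115 0 0 -0.152 80;0.01 -0.037 -0.115 0 0 -0.152 80;0.01 -0.037 -0.115 0 0 -0.152 80;0.01 -0.037 -0.115 0 0 -0.152 80;0.01 -0.037 -0.115 0 0 -0.152 80;0.01 -0.037 -0.115 0 0 -0.152 80;0 0 0 0 0 0 80;0 0 0 0 0 0 80"
}}

```text
time_s: 27.43
eef_pos: [484.5, -69.4, 107.3]
ee_rot: [-0.001, 1.0, -0.004, -0.001]
force: [0.1, -0.1, 0.6]
grip_width: 0.803
grip_force: 0.0
```

```bash
cat > sb.py <<'E'
from bed import *
import sys
a=list(map(float,sys.argv[1:]))
c,s=shot("wrist","wz"); y=quat(s["ee_rot"]).as_matrix(); print(s["eef_pos"].round(1),"yawY",np.degrees(np.arctan2(y[1,1],y[0,1])).round(1),"zax",y[:,2].round(3),s["joints"].round(2),s["force"].round(1),s["grip_width"].round(3),s["time_s"])
white(c,s,a[0],a[1:],vmin=90)
for b in boxes_of(c,"tile1")[:3]: print(round(b["confidence"],2),np.round(b["position"]),p2w(c,b["position"],a[0],s)[0].round(1))
E
python3 sb.py 50 370 530 -190 150
```

```text
Traceback (most recent call last):
  File "sb.py", line 4, in <module>
    c,s=shot("wrist","wz"); y=quat(s["ee_rot"]).as_matrix(); print(s["eef_pos"].round(1),"yawY",np.degrees(np.arctan2(y[1,1],y[0,1])).round(1),"zax",y[:,2].round(3),s["joints"].round(2),s["force"].round(1),s["grip_width"].round(3),s["time_s"])
                                                                                                                                                                                                              ^^^^^^^^^^^^^^^^^^^^^
AttributeError: 'float' object has no attribute 'round'
```

```bash
sed -i 's/s\["grip_width"\].round(3)/s["grip_width"]/' sb.py; python3 sb.py 50 370 530 -190 150
```

```text
[484.8 -69.4 108. ] yawY -90.4 zax [-0.001  0.    -1.   ] [-0.38  0.36  1.75  0.    1.03  1.2 ] [0.8 1.3 0.4] 0.8031968553518182 27.4833
white [382.4 127.4] [18.4 48.7] 43.1 area 438
white [ 413.4 -149.5] [9.1 7.8] -1.3 area 38
white [414.7  13.6] [7.8 9.2] 0.4 area 39
white [484.8 -69.7] [44.1 44.7] -2.0 area 1907
white [487.3  28.7] [45. 45.] -1.8 area 1947
0.72 [287. 215.] [489.5 -72.5  50. ]
0.62 [119. 219.] [488.2  27.7  50. ]
0.34 [237.  81.] [565.4 -46.2  50. ]
```

Aligned, so I'll descend to TCP z ≈ 29, grip and lift.

Emit:
{"api": "drive_tool", "payload": {
  "commands": "0 0 -0.2 0 0 -0.03 80;0 0 -0.25 0 0 0 80;0 0 -0.2 0 0 0 80;0 0 -0.14 0 0 0 80;0 0 0 0 0 0 80;0 0 0 0 0 0 0;0 0 0 0 0 0 0;0 0 0 0 0 0 0;0 0 0 0 0 0 0;0 0 0 0 0 0 0;0 0 0.3 0 0 0 0;0 0 0.4 0 0 0 0;0 0 0.4 0 0 0 0;0 0 0.2 0 0 0 0;0 0 0 0 0 0 0",
  "force": 30
}}

```text
time_s: 28.83
eef_pos: [486.6, -70.2, 164.6]
ee_rot: [0.002, 1.0, -0.017, 0.005]
force: [0.1, -0.1, -0.2]
grip_width: 0.502
grip_force: 31.0
```

Emit:
{"api": "drive_tool", "payload": {
  "commands": "0.068 -0.32 0.08 0 0 0.02 0;0.068 -0.32 0.08 0 0 0.02 0;0.068 -0.32 0.08 0 0 0.02 0;0.068 -0.32 0.08 0 0 0.02 0;0.068 -0.32 0.08 0 0 0.02 0;0.068 -0.32 0.08 0 0 0 0;0.068 -0.32 0.08 0 0 0 0;0.068 -0.32 0.08 0 0 0 0;0 0 0 0 0 0 0;0 0 0 0 0 0 0"
}}

```text
time_s: 29.67
eef_pos: [538.7, -326.7, 222.4]
ee_rot: [-0.0, 1.0, 0.021, -0.0]
force: [0.2, 0.2, -0.4]
grip_width: 0.503
grip_force: 31.0
```

Run:
```python
from bed import *
c,s=shot("wrist","w8"); print(s["eef_pos"])
hsv=cv2.cvtColor(c["pixels"],cv2.COLOR_BGR2HSV)
m=(((hsv[...,0]<4)|(hsv[...,0]>172))&(hsv[...,1]>150)&(hsv[...,2]>50)).astype(np.uint8)
cs,_=cv2.findContours(m,cv2.RETR_EXTERNAL,cv2.CHAIN_APPROX_NONE)
for k in cs:
    if cv2.contourArea(k)>60: print("red",cv2.boundingRect(k),cv2.minAreaRect(p2w(c,k[:,0,:],74,s)[:,:2].astype(np.float32)))
# bright carriage floor: horizontal transitions on several rows
g=cv2.cvtColor(c["pixels"],cv2.COLOR_BGR2GRAY).astype(int)
for r in (60,90,120,150,180,210,240):
    d=np.abs(np.diff(g[r])); 
    idx=[i for i in range(2,557) if d[i]>18 and d[i]==d[i-2:i+3].max()]
    print(r,[(i,int(g[r,i-2]),int(g[r,i+3]),p2w(c,[[i,r]],20,s)[0,:2].round().tolist()) for i in idx])
```

```text
[ 538.71935361 -326.70285469  222.42702638]
60 [(6, 43, 87, [632.0, -71.0]), (16, 86, 51, [632.0, -81.0]), (23, 50, 151, [632.0, -87.0]), (39, 113, 157, [633.0, -103.0]), (175, 118, 244, [635.0, -228.0]), (255, 241, 177, [637.0, -299.0]), (263, 168, 167, [638.0, -307.0]), (272, 168, 240, [638.0, -315.0]), (323, 235, 190, [640.0, -360.0]), (339, 200, 236, [641.0, -374.0]), (386, 237, 141, [643.0, -416.0]), (426, 150, 69, [645.0, -452.0]), (484, 190, 144, [648.0, -505.0])]
90 [(80, 238, 74, [607.0, -139.0]), (92, 74, 33, [607.0, -150.0]), (116, 41, 143, [608.0, -173.0]), (198, 142, 216, [610.0, -248.0]), (207, 217, 61, [610.0, -257.0]), (211, 61, 246, [610.0, -260.0]), (216, 246, 255, [610.0, -265.0]), (259, 251, 117, [612.0, -304.0]), (297, 122, 243, [613.0, -338.0]), (302, 243, 122, [613.0, -343.0]), (314, 121, 247, [614.0, -353.0]), (343, 253, 247, [615.0, -380.0]), (348, 247, 61, [615.0, -384.0]), (352, 64, 218, [615.0, -388.0]), (360, 208, 143, [616.0, -395.0]), (424, 145, 63, [619.0, -454.0]), (469, 187, 207, [621.0, -496.0]), (481, 188, 148, [622.0, -507.0])]
120 [(83, 239, 76, 
[... 2053 characters left out ...]
46, 73, 225, [501.0, -393.0]), (353, 215, 149, [501.0, -400.0]), (428, 147, 235, [504.0, -475.0]), (489, 213, 139, [507.0, -538.0]), (553, 144, 66, [510.0, -607.0])]
240 [(106, 83, 86, [458.0, -149.0]), (111, 86, 28, [458.0, -154.0]), (134, 25, 56, [459.0, -179.0]), (138, 66, 154, [460.0, -183.0]), (143, 154, 70, [460.0, -188.0]), (208, 65, 101, [463.0, -255.0]), (215, 104, 70, [463.0, -262.0]), (220, 70, 112, [463.0, -268.0]), (336, 108, 243, [468.0, -386.0]), (340, 242, 64, [468.0, -390.0]), (344, 99, 221, [469.0, -394.0]), (351, 221, 148, [469.0, -401.0]), (422, 144, 225, [472.0, -475.0]), (450, 216, 201, [473.0, -504.0]), (481, 216, 138, [474.0, -537.0]), (545, 146, 65, [476.0, -607.0])]
```

Emit:
{"api": "drive_tool", "payload": {
  "commands": "0.16 0.015 -0.2 0 0 0 0;0.16 0.015 -0.2 0 0 0 0;0 0 -0.4 0 0 0 0;0 0 -0.4 0 0 0 0;0 0 -0.3 0 0 0 0;0 0 -0.3 0 0 0 0;0 0 -0.2 0 0 0 0;0 0 0 0 0 0 0;0 0 0 0 0 0 0;0 0 0 0 0 0 0"
}}

```text
time_s: 30.55
eef_pos: [571.8, -322.4, 25.2]
ee_rot: [0.001, 1.0, 0.022, 0.001]
force: [0.4, 0.1, 0.2]
grip_width: 0.503
grip_force: 31.0
```

Emit:
{"api": "drive_tool", "payload": {
  "commands": "0 0 -0.08 0 0 0 0;0 0 -0.06 0 0 0 0;0 0 -0.02 0 0 0 0;0 0 0 0 0 0 0;0 0 0 0 0 0 0"
}}

```text
time_s: 30.97
eef_pos: [571.8, -322.6, 8.8]
ee_rot: [0.0, 1.0, 0.022, 0.001]
force: [0.5, 2.2, 8.8]
grip_width: 0.504
grip_force: 31.8
```

Contact at 8.8 N. I'll release, lift, and go back for the other tile.

Emit:
{"api": "drive_tool", "payload": {
  "commands": "0 0 0 0 0 0 74;0 0 0 0 0 0 74;0 0 0 0 0 0 74;0 0 0 0 0 0 74;0 0 0.3 0 0 0 74;0 0 0.4 0 0 0 74;0 0 0.4 0 0 0 74;-0.08 0.35 0.04 0 0 -0.02 80;-0.08 0.35 0 0 0 -0.02 80;-0.08 0.35 0 0 0 -0.02 80;-0.08 0.35 0 0 0 -0.02 80;-0.08 0.35 0 0 0 -0.02 80;-0.08 0.35 0 0 0 0 80;-0.08 0.35 0 0 0 0 80;-0.08 0.35 0 0 0 0 80;-0.08 0.35 0 0 0 0 80;-0.08 0.35 0 0 0 0 80;0 0 0 0 0 0 80;0 0 0 0 0 0 80"
}}

```text
time_s: 32.55
eef_pos: [490.7, 28.8, 121.5]
ee_rot: [0.0, 1.0, -0.016, 0.0]
force: [-0.4, -0.5, 0.2]
grip_width: 0.799
grip_force: 0.0
```

```bash
python3 sb.py 50 370 530 -190 150
python3 - <<'E'
from bed import *
c,s=shot("top","t9"); white(c,s,28,(440,640,-400,-250),vmin=90)
E
```

```text
[490.7  28.8 121.5] yawY -91.8 zax [ 0. -0. -1.] [-0.18  0.35  1.73 -0.    1.06  1.42] [-0.4 -0.5  0.2] 0.7985366109457678 32.55
white [ 372.  -171.5] [54.7 20.8] -44.9 area 560
white [407.7 -54.5] [9.6 8.3] -2.7 area 39
white [413.5 118.9] [9.6 8.3] -1.1 area 40
white [487.   29.4] [44.  44.4] -1.8 area 1895
0.98 [281. 219.] [488.5  29.2  50. ]
```

Emit:
{"api": "drive_tool", "payload": {
  "commands": "-0.035 0.005 -0.2 0 0 0 80;0 0 -0.3 0 0 0 80;0 0 -0.25 0 0 0 80;0 0 -0.17 0 0 0 80;0 0 0 0 0 0 80;0 0 0 0 0 0 0;0 0 0 0 0 0 0;0 0 0 0 0 0 0;0 0 0 0 0 0 0;0 0 0 0 0 0 0;0 0 0.3 0 0 0 0;0 0 0.4 0 0 0 0;0 0 0.4 0 0 0 0;0 0 0.2 0 0 0 0;0 0 0 0 0 0 0",
  "force": 30
}}

```text
time_s: 33.95
eef_pos: [489.6, 27.7, 164.3]
ee_rot: [0.001, 1.0, -0.017, 0.005]
force: [1.2, -0.3, -0.4]
grip_width: 0.499
grip_force: 31.1
```

Emit:
{"api": "drive_tool", "payload": {
  "commands": "0.021 -0.355 0.03 0 0 0.02 0;0.021 -0.355 0.03 0 0 0.02 0;0.021 -0.355 0 0 0 0.02 0;0.021 -0.355 0 0 0 0.02 0;0.021 -0.355 0 0 0 0.02 0;0.021 -0.355 0 0 0 0 0;0.021 -0.355 0 0 0 0 0;0.021 -0.355 0 0 0 0 0;0.021 -0.355 0 0 0 0 0;0.021 -0.355 0 0 0 0 0;0 0 0 0 0 0 0;0 0 0 0 0 0 0"
}}

```text
time_s: 34.95
eef_pos: [507.8, -328.1, 164.0]
ee_rot: [-0.001, 1.0, 0.021, -0.001]
force: [-0.7, 0.5, -0.9]
grip_width: 0.502
grip_force: 31.1
```

```bash
cat > car.py <<'E'
from bed import *
c,s=shot("wrist","wc"); print(s["eef_pos"].round(1),s["ee_rot"].round(3),s["grip_width"],s["time_s"])
for b in boxes_of(c,"tile1")[:4]: print("box",round(b["confidence"],2),np.round(b["position"]),p2w(c,b["position"],28,s)[0].round(1))
e=cv2.Canny(cv2.GaussianBlur(c["pixels"],(3,3),0),30,80); e=cv2.dilate(e,np.ones((2,2)))
cs,_=cv2.findContours(255-e,cv2.RETR_LIST,cv2.CHAIN_APPROX_NONE)
for k in cs:
    P=p2w(c,k[:,0,:],28,s)[:,:2].astype(np.float32); ct,sz,a=cv2.minAreaRect(P)
    if 36<min(sz) and max(sz)<50 and cv2.contourArea(P)>900: print("sq",ct,sz,(a+45)%90-45,cv2.contourArea(P))
E
python3 car.py
```

```text
[ 507.8 -328.1  164. ] [-0.001  1.     0.021 -0.001] 0.5019809295622871 34.95
box 0.72 [278. 288.] [ 417.8 -329.3   28. ]
box 0.61 [278. 103.] [ 573.1 -322.6   28. ]
```

Emit:
{"api": "drive_tool", "payload": {
  "commands": "0 0.01 -0.3 0 0 0 0;0 0 -0.4 0 0 0 0;0 0 -0.3 0 0 0 0;0 0 -0.25 0 0 0 0;0 0 -0.15 0 0 0 0;0 0 -0.08 0 0 0 0;0 0 -0.04 0 0 0 0;0 0 0 0 0 0 0;0 0 0 0 0 0 0"
}}

```text
time_s: 35.8
eef_pos: [509.1, -326.0, 14.5]
ee_rot: [0.001, 1.0, 0.022, 0.001]
force: [-0.1, 0.7, -0.0]
grip_width: 0.505
grip_force: 31.1
```

Emit:
{"api": "drive_tool", "payload": {
  "commands": "0 0 -0.03 0 0 0 0;0 0 -0.03 0 0 0 0;0 0 0 0 0 0 0;0 0 0 0 0 0 74;0 0 0 0 0 0 74;0 0 0 0 0 0 74;0 0 0 0 0 0 74;0 0 0.3 0 0 0 74;0 0 0.4 0 0 0 74;0 0 0.4 0 0 0 74;0 0 0.4 0 0 0 74;-0.1 0 0.4 0 0 0 74;0 0 0 0 0 0 74;0 0 0 0 0 0 74"
}}

```text
time_s: 36.97
eef_pos: [498.8, -326.6, 199.6]
ee_rot: [0.002, 1.0, 0.022, 0.002]
force: [-0.5, 0.3, -0.8]
grip_width: 0.746
grip_force: 0.0
```

```bash
python3 car.py
python3 - <<'E'
from h import *
c,s=shot("wrist","w10"); hsv=cv2.cvtColor(c["pixels"],cv2.COLOR_BGR2HSV)
m=(((hsv[...,0]<4)|(hsv[...,0]>172))&(hsv[...,1]>150)&(hsv[...,2]>50)).astype(np.uint8)
cs,_=cv2.findContours(m,cv2.RETR_EXTERNAL,cv2.CHAIN_APPROX_NONE)
for k in cs:
    if cv2.contourArea(k)>60: print("red",cv2.boundingRect(k),cv2.minAreaRect(p2w(c,k[:,0,:],74,s)[:,:2].astype(np.float32)))
E
```

```text
[ 498.8 -326.6  199.6] [0.002 1.    0.022 0.002] 0.7464445493735344 36.9667
box 0.82 [280.  90.] [ 573.4 -323.6   28. ]
box 0.79 [279. 170.] [ 506.2 -325.3   28. ]
sq (441.77685546875, -368.2801208496094) (43.24549865722656, 39.31089401245117) -0.68621826171875 1224.5638493853621
sq (506.82781982421875, -326.2993469238281) (41.080467224121094, 41.28630065917969) 2.3833112716674805 1603.0013797641732
red (272, 253, 23, 49) ((426.44879150390625, -330.09942626953125), (44.19694519042969, 18.213022232055664), 3.1529417037963867)
```

Emit:
{"api": "drive_tool", "payload": {
  "commands": "-0.29 -0.018 0 0 0 0 60;-0.29 -0.018 0 0 0 0 60;-0.29 -0.018 -0.1 0 0 0 60;0 0 -0.4 0 0 0 60;0 0 -0.4 0 0 0 60;0 0 -0.4 0 0 0 60;0 0 -0.2 0 0 0 60;0 0 -0.1 0 0 0 60;0 0 0 0 0 0 60;0 0 0 0 0 0 0;0 0 0 0 0 0 0;0 0 0 0 0 0 0;0 0 0 0 0 0 0;0 0 0 0 0 0 0",
  "force": 30
}}

```text
time_s: 38.28
eef_pos: [412.1, -332.1, 38.8]
ee_rot: [0.001, 1.0, 0.022, 0.001]
force: [-0.5, 0.9, 7.2]
grip_width: 0.225
grip_force: 29.5
```

Emit:
{"api": "drive_tool", "payload": {
  "commands": "0.05 0.002 0 0 0 0 0;0.1 0.005 0 0 0 0 0;0.13 0.006 0 0 0 0 0;0.13 0.006 0 0 0 0 0;0.13 0.006 0 0 0 0 0;0.13 0.006 0 0 0 0 0;0.13 0.006 0 0 0 0 0;0.13 0.006 0 0 0 0 0;0.13 0.006 0 0 0 0 0;0.13 0.006 0 0 0 0 0;0.13 0.006 0 0 0 0 0;0.13 0.006 0 0 0 0 0;0.1 0.005 0 0 0 0 0;0.06 0.003 0 0 0 0 0;0.03 0.001 0 0 0 0 0;0.03 0.001 0 0 0 0 0;0 0 0 0 0 0 0;0 0 0 0 0 0 0"
}}

```text
time_s: 39.78
eef_pos: [579.4, -324.8, 38.9]
ee_rot: [0.001, 1.0, 0.022, 0.002]
force: [2.0, -3.7, 5.7]
grip_width: 0.223
grip_force: 29.6
```

Emit:
{"api": "drive_tool", "payload": {
  "commands": "0.03 0.001 0 0 0 0 0;0.02 0.001 0 0 0 0 0;0 0 0 0 0 0 0;0 0 0 0 0 0 0"
}}

```text
time_s: 40.12
eef_pos: [584.1, -324.6, 38.8]
ee_rot: [0.001, 1.0, 0.022, 0.001]
force: [0.2, -3.6, 6.7]
grip_width: 0.217
grip_force: 29.7
```

Emit:
{"api": "drive_tool", "payload": {
  "commands": "0.03 0.001 0 0 0 0 0;0.02 0.001 0 0 0 0 0;0 0 0 0 0 0 0;0 0 0 0 0 0 0"
}}

```text
time_s: 40.45
eef_pos: [586.0, -324.4, 38.8]
ee_rot: [0.0, 1.0, 0.022, -0.003]
force: [-18.0, -1.6, 14.9]
grip_width: 0.22
grip_force: 30.5
```

Emit:
{"api": "drive_tool", "payload": {
  "commands": "0 0 0 0 0 0 60;0 0 0 0 0 0 60;0 0 0 0 0 0 60;0 0 0.3 0 0 0 60;0 0 0.4 0 0 0 60;0 0 0.4 0 0 0 60;-0.2 0 0.4 0 0 0 60;-0.35 0 0.2 0 0 0 60;-0.35 0 0.2 0 0 0 60;-0.35 0 0.2 0 0 0 60;-0.3 0 0 0 0 0 60;0 0 0 0 0 0 60;0 0 0 0 0 0 60"
}}

```text
time_s: 41.53
eef_pos: [434.3, -323.3, 245.1]
ee_rot: [0.0, 1.0, 0.021, 0.0]
force: [0.3, -0.1, 0.2]
grip_width: 0.607
grip_force: 0.0
```

Run:
```python
from bed import *
c,s=shot("wrist","w11"); print(s["eef_pos"])
hsv=cv2.cvtColor(c["pixels"],cv2.COLOR_BGR2HSV)
m=(((hsv[...,0]<4)|(hsv[...,0]>172))&(hsv[...,1]>150)&(hsv[...,2]>50)).astype(np.uint8)
cs,_=cv2.findContours(m,cv2.RETR_EXTERNAL,cv2.CHAIN_APPROX_NONE)
for k in cs:
    if cv2.contourArea(k)>60: print("red",cv2.boundingRect(k),cv2.minAreaRect(p2w(c,k[:,0,:],74,s)[:,:2].astype(np.float32)))
for n in ("wrist","top","scene"):
    s=sense();c=capture(n)
    for b in boxes_of(c,"tile1")[:3]: print(n,round(b["confidence"],2),np.round(b["position"]),p2w(c,b["position"],40,s)[0].round())
```

```text
[ 434.26319417 -323.2858764   245.08473333]
red (278, 0, 22, 14) ((572.2748413085938, -323.3664245605469), (9.437464714050293, 16.366436004638672), 2.473761796951294)
top 0.68 [109. 231.] [487. 531.  40.]
scene 0.26 [176. 165.] [ 510. -465.   40.]
```

Emit:
{"api": "drive_tool", "payload": {
  "commands": "0.3 0 0 0 0 0 60;0.3 0 0 0 0 0 60;0 0 0 0 0 0 60;0 0 0 0 0 0 60;0 0 0 0 0 0 60"
}}

```text
time_s: 42.3
eef_pos: [494.7, -323.2, 244.2]
ee_rot: [-0.0, 1.0, 0.022, -0.0]
force: [-0.4, 0.3, 0.1]
grip_width: 0.597
grip_force: 0.0
```

Run:
```python
from bed import *
c,s=shot("wrist","w12"); print(s["eef_pos"])
hsv=cv2.cvtColor(c["pixels"],cv2.COLOR_BGR2HSV)
m=(((hsv[...,0]<4)|(hsv[...,0]>172))&(hsv[...,1]>150)&(hsv[...,2]>50)).astype(np.uint8)
cs,_=cv2.findContours(m,cv2.RETR_EXTERNAL,cv2.CHAIN_APPROX_NONE)
for k in cs:
    if cv2.contourArea(k)>60: print("red",cv2.boundingRect(k),p2w(c,k[:,0,:],74,s)[:,:2].min(0),cv2.minAreaRect(p2w(c,k[:,0,:],74,s)[:,:2].astype(np.float32)))
```

```text
[ 494.71447169 -323.18780385  244.19032841]
red (276, 56, 23, 25) [ 576.93469868 -332.92220626] ((586.3062744140625, -323.95037841796875), (18.549623489379883, 17.8309383392334), 2.5255815982818604)
```

```bash
python3 -c "
from h import *
print(finish_job())"
```

```text
the job is handed in; nothing more can be done
None
```

Job handed in at about 42 s. Only two tiles were present; both went through the tray and catch bed, were set white side up on the carriage, and the carriage is pushed home to its stop with the tray back down flat. No pass/fail result was returned.

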